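# Clamp the lid of the degassing box and start its pump

## Robot

A 6-joint arm with a two-finger parallel gripper is mounted at the origin on a cart in front of the work surface, level with it; the furniture and walls round the work are solid. World frame = base frame: x ahead of the robot, y to its left, z up, the work surface at z = 0. Lengths are in m, angles in rad, forces in N, time in s.
With the tool pointing down it reaches from about 0.25 to 0.775 m from the base axis. Payload 4 kg.
Tool frame: the origin (TCP) lies midway between the tips of the shut fingers; the grasp point (between the pads) lies 19 mm behind it (robot.tcp_to_grasp is the distance from the TCP to the grasp point, in m); z points along the fingers, y is the line along which they close (so a half turn about z gives the same grasp; the last joint's range is limited). The gripper opens to 94 mm and grips with 3 to 60 N. Pads are 16 mm wide; open, the fingers measure 119 mm over their backs; the gripper's body (75 mm by 177 mm) begins 78 mm behind the grasp point.
Start: joints at [-1.253, 0.087, 1.371, -0, 1.684, -0.103], TCP at [0.225, -0.502, 0.206] pointing down, gripper open.
Joint ranges: [-3.1, 3.1], [-0.76, 2.03], [0.27, 2.55], [-1.08, 4.22], [0.17, 2.65], [-2.57, 2.57]. Speed limits (rad/s): [2.79, 2.79, 3.14, 3.14, 3.14, 3.14].

## Interface

Orientations are given as [roll, pitch, yaw] about the fixed x, y, z axes, in that order (R = Rz(yaw) Ry(pitch) Rx(roll)).
In Python, from bench import robot, viewer gives the robot as it stands. The module is installed in compiled form; this text tells all that it offers.
- The arm moves only by the shell command python3 -m handwheel 'ROWS' [OPENING]. ROWS is JSON, a list of rows, each a list of 6 numbers: the shift along the tool's x, y, z in units of 0.2 m (1.0 is 0.2 m), then the turn, a rotation vector about the tool's x, y, z in units of 30 degrees (1.0 is 30 degrees). In form: [[x, y, z, wx, wy, wz], ...]. A call has 1 to 10 rows; each row is the pose to reach, as a shift and turn from the pose commanded when the call began, along the tool's axes at that moment; what a row does not reach only later rows make up. A row lasts 1/12 s, in which the tool goes at most 41.7 mm and 7.16 degrees, less where a joint would pass 70% of its speed; a pose out of reach is approached as far as the arm can. A call with a number of a shift or a turn outside -1 to 1 is refused whole. A call with a gripper value outside its range is refused whole. OPENING is the gripper's target within -1 to 1 (shut at 1, half-way at 0, fully open at -1), set as the call begins (- or left out, the last holds). The fingers move at their own pace and stop on an object; the grip force is fixed at half the most. Time passes only in rows, so rows that repeat a pose let the fingers close. It gives the time, the measured TCP pose, the force, the opening and the grip force at its end, in the units of the state.
- robot.get_obs(): the state, without advancing time (a new reading comes with each control period).
- viewer.snapshot(name): name is "scene" or "side" or "wrist"; returns the picture (400x640x3 uint8, red, green, blue); there is no depth.
- viewer.calibration(name): a dict with "fx", "fy", "cx", "cy" (pixels), "R" (3x3) and "t" (3): a world point X has camera coordinates R X + t. Camera axes: x right, y down, z forward; pixel columns grow to the right and rows downward; lengths in m; the calibration is good to about 2 mm. A picture is of the moment at which its call begins: read the wrist's pose just before it. calibration takes no time and is no camera call; for the wrist camera it gives the pose at the moment of the call.
- robot.close_job(): hands the job in; it is judged then, once.
The state is a dict: "time": time; "joint_positions": joint angles; "qvel": joint speeds; "joint_torque": joint torques, N m; "tool_pos": TCP position; "ee_rot": TCP orientation; "wrist_force": force on the tool from outside, world axes, zero at the start; "wrist_torque": the same for the moment, N m; "width": finger opening in m; "finger_force": force on a finger pad.
Only numpy, scipy, OpenCV 4.12 (cv2) and the standard library are available. Lean on these libraries where they do the work, as an engineer would, in place of code of your own. Each camera call takes 0.05 s, during which the arm holds its last target. There are 200 camera calls.

## Task

The lid of the degassing box is down but not clamped. Raise the latch lever until it stands upright, let go of it and swing the wire loop forward over the keeper hook on the lid, then press the lever all the way down over centre so that the lid is drawn tight onto its gasket. Only then flip the toggle switch beside the latch over towards the lid to start the pump, and leave the things standing round the box where they are.

Things in the scene. Friction and masses are not known exactly. Their poses are not given: they have to be found in the camera images.
- degas_box: fixed vacuum box, white housing 237 long (x) x 140 wide (y); all mm below in this frame. Origin on the worktop, on the centre line, 125 behind the front edge; x runs from console to lid, y left, z up. Flat console, top z = 58, x = -125 to 0; behind it a tub with clear lid, top z = 91. Latch at y = 0, round gauge (40 across, 14 high) at (-88, -45), toggle switch at (-85, 50). A printer 360 high stands close on the right.
- lever (a joint): latch lever, rad: 0 = pressed flat, pointing to the front (-x); grows as it swings up about +y towards the lid; 1.57 upright, stop at 1.68. Stiff pivot (0.06 N m, under 1 N at its end): stays where left. With the loop hooked the gasket's pull begins near 0.8; past centre, at about 0.3, it snaps shut. Pressing takes about 2 N at the end.
- loop (a joint): loop relative to the lever, rad: 0 = folded back, crossbar lying on the lever (loop 0.37 rad off the lever's line); grows as it swings about +y towards the lid; about 1.1 over the keeper with the lever at 1.68, about 2.26 latched. Light friction: with the lever upright it stays standing at 0; swung forward past about 0.3 it falls onto the keeper by its own weight.
- lid (a joint): lid hinge at the back, rad: about -0.001 resting on the gasket unclamped, about -0.016 drawn tight; positive = opened.
- switch (a joint): toggle switch, rad: 0 = off, leaning to the front; 0.70 = on, leaning to the lid. It snaps to either end from past the middle (0.35) and needs about 1 N at its tip, pushed along +x.
- lever_pivot (a point): pivot of the lever, at (-50, 0, 82) of the box. Turns with the lever, which points along this point's own -x; its own z is the lever's upper side when flat.
- lever_grip (a point): centre of the black grip at the lever's free end, 87 from the pivot: 26 long, 22 wide (y), 10 thick, reaching from 74 to 100 from the pivot, clear of the folded loop. The rest of the lever is a steel plate 18 wide, 6 thick. Turns with the lever.
- loop_pin (a point): pin about which the loop turns, carried by the lever 22 from lever_pivot (in lever axes 16.6 along -x, 14.4 below).
- loop_bar (a point): middle of the loop's crossbar, 58 from loop_pin. The loop is a U of 6 mm steel wire, 43 wide over its two side wires (along y), which straddle lever and keeper. It can be pinched across the 43 mm near the crossbar, or pushed.
- keeper (a point): seat of the crossbar's middle when hooked, at (-16, 0, 98) of the box, moving with the lid: 3 above a keeper plate 24 wide that reaches 55 back onto the lid, against the rear face of an upturned hook (4 thick, 14 above the plate, 2.5 lip at its top pointing to the lid). The crossbar comes down behind the hook, on the lid side; with the lever upright it lands about 11 behind this seat.
- switch_tip (a point): middle of the outer end of the black toggle paddle, 42 from its hinge at (-85, 50, 66) of the box; paddle 22 wide (y), 6 thick, 26 long, its broad faces to front and lid.
- dye_bottle: small glass bottle with black screw cap, 45x37x94, on the worktop right of the box (mm); bystander. Origin at the centre of its underside.
- tweezers: steel tweezers 15x134x9, lying close to the left of the box (mm); bystander. Origin at the centre of its underside.
- petri_dish: covered petri dish, 89 diameter, 16 high, on the worktop left of the box (mm); bystander. Origin at the centre of its underside.
- beaker: glass beaker 51x45x70 on the worktop at the far left (mm); bystander. Origin at the centre of its underside.
- timer: three-key timer 70x66x19 on the worktop right of the box (mm); bystander. Origin at the centre of its underside.
- syringe_a: empty capped syringe 15x138x15 on the worktop right of the box (mm); bystander. Origin at the centre of its underside.
- media_bottle: glass bottle with screw cap, 66x63x138, standing behind the box (mm); bystander. Origin at the centre of its underside.

How it is judged:
On the way, in this order (a step that is already met when the one before it is completed fails the run):
1. the loop's crossbar lies behind the keeper hook while the lever is still raised (x of loop_bar in the frame of keeper between -0.005 and 0.03 m and z of loop_bar in the frame of keeper below 0.007 m and value of joint lever above 0.7 rad), for 0.2 s.
2. the lever is pressed down over centre with the loop hooked, and the lid is drawn onto its gasket (x of loop_bar in the frame of keeper between -0.005 and 0.03 m and z of loop_bar in the frame of keeper below 0.007 m and value of joint lever below 0.08 rad and value of joint lid below -0.007 rad), for 0.3 s.
3. the pump switch is flipped on (value of joint switch above 0.6 rad), for 0.2 s.
At the end, for the whole second after the job is handed in: Loop crossbar hooked behind the keeper (within 5 mm before to 30 mm behind its seat and less than 7 mm above it), lever down within 0.08 rad of flat, lid drawn down (lid joint below -0.007 rad), switch on (above 0.6 rad) (all of step 2 and value of joint switch above 0.6 rad); the robot touches nothing.
It fails at once if one of the listed bystanders is moved more than 3 cm (distance of any of dye_bottle, tweezers, petri_dish, beaker, timer, syringe_a, media_bottle from where it was at the start of the episode above 0.03 m).
It also fails if it takes over 61 s, if anything falls off the work surface, if the arm or the gripper's body presses on something with over 40 N, if the wrist force passes 120 N, or if a joint passes its speed limit or range.

## Working session

There is one attempt and no reset: what is moved stays moved. The work goes in short steps, Python scripts to look and compute and a shell command to move; the robot and the scene stay as the last step left them, time stands still between calls to the robot, and variables do not carry over. Pictures are saved under pics/ and viewed, at most 10 in all, crops included, and the job is handed in when it is done.

```bash
mkdir -p pics; python3 - <<'E'
from bench import robot, viewer
import cv2
for n in ("scene","side"):
    im=viewer.snapshot(n); cv2.imwrite(f"pics/{n}0.png",im[:,:,::-1]); c=viewer.calibration(n); print(n,c)
o=robot.get_obs();print(o['time'],o['tool_pos'],o['ee_rot'],o['width'],robot.tcp_to_grasp)
E
```

```text
scene {'fx': 393.1552939846285, 'fy': 393.1552939846285, 'cx': 319.3611154360983, 'cy': 204.1057371933959, 'R': array([[-0.65830232, -0.75266122,  0.01179608],
       [-0.54673516,  0.46730378, -0.6947718 ],
       [ 0.51741543, -0.46381922, -0.71913351]]), 't': array([0.39105291, 0.40102624, 0.88778552])}
side {'fx': 454.74604815760347, 'fy': 454.74604815760347, 'cx': 326.1616025695449, 'cy': 210.14861193828472, 'R': array([[ 0.31460674, -0.94909533, -0.01551277],
       [-0.37789234, -0.11023882, -0.91926317],
       [ 0.87075828,  0.29506855, -0.39333773]]), 't': array([-0.20477757,  0.31082159,  1.21117732])}
0.1 [ 0.2245068  -0.5015527   0.20442567] [-3.13963175e+00 -2.04153784e-04  4.20794937e-01] 0.09355436265626753 0.0188
```

View pics/scene0.png

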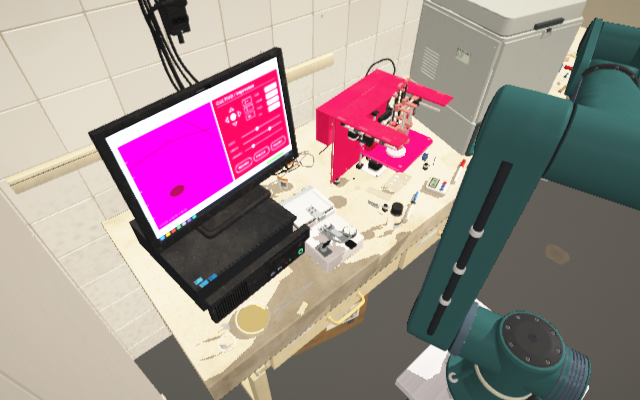

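View pics/side0.png

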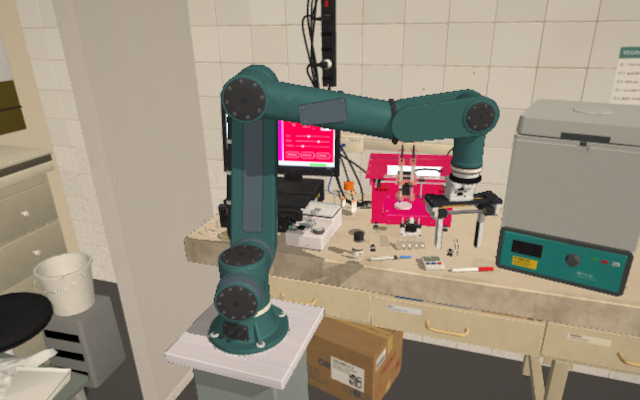

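The box is the white object near scene (325,230) and side (315,225). I'll magnify both views.

```bash
python3 - <<'E'
import cv2,numpy as np
a=cv2.imread("pics/scene0.png")[175:275,270:420]; b=cv2.imread("pics/side0.png")[190:260,270:375]
a=cv2.resize(a,None,fx=5.2,fy=5.2,interpolation=cv2.INTER_CUBIC); print(a.shape)
cv2.imwrite("pics/sc.png",a)
b=cv2.resize(b,None,fx=7,fy=7,interpolation=cv2.INTER_CUBIC)
cv2.imwrite("pics/sd.png",b);print(b.shape)
E
```

```text
(520, 780, 3)
(490, 735, 3)
```

View pics/sc.png

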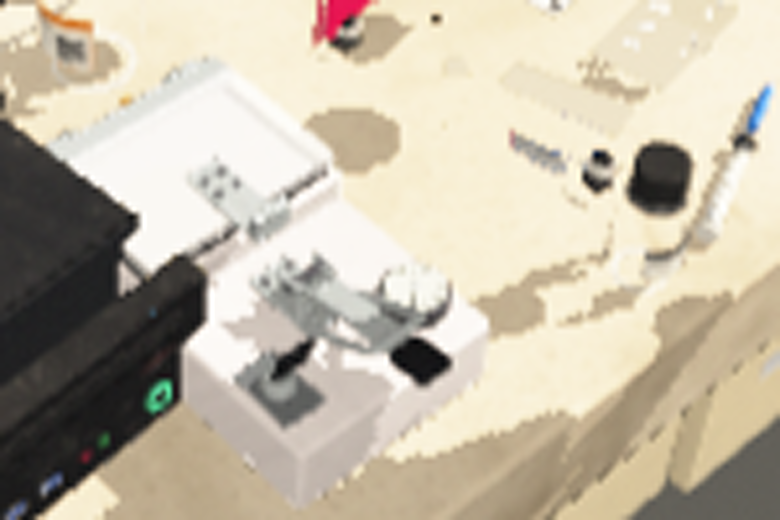

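The crop shows the box with its front to the lower right: grip at (420,360), gauge (415,285), toggle plate (282,390), front top corners (300,453) and (487,332), keeper about (265,215).

```bash
cat > h.py <<'E'
import numpy as np
from bench import robot, viewer
def ray(c,u,v):
    d=c['R'].T@np.array([(u-c['cx'])/c['fx'],(v-c['cy'])/c['fy'],1]); return -c['R'].T@c['t'],d
def onz(c,u,v,z):
    o,d=ray(c,u,v); return o+d*(z-o[2])/d[2]
def proj(c,X):
    p=c['R']@X+c['t']; return np.array([c['fx']*p[0]/p[2]+c['cx'],c['fy']*p[1]/p[2]+c['cy']])
E
python3 - <<'E'
from h import *
c=viewer.calibration("scene")
P={}
for n,(u,v,z,bx,by) in dict(grip=(420,360,.087,-137,0),gauge=(415,283,.072,-88,-45),fl=(300,453,.058,-125,70),fr=(487,332,.058,-125,-70),sw=(280,390,.058,-85,50),keep=(265,210,.100,-16,0)).items():
    P[n]=(onz(c,270+u/5.2,175+v/5.2,z)[:2],(bx/1e3,by/1e3)); print(n,P[n])
A=np.array([p[1] for p in P.values()]);B=np.array([p[0] for p in P.values()])
a=A-A.mean(0);b=B-B.mean(0)
th=np.arctan2((a[:,0]*b[:,1]-a[:,1]*b[:,0]).sum(),(a*b).sum())
R=np.array([[np.cos(th),-np.sin(th)],[np.sin(th),np.cos(th)]]);t=B.mean(0)-R@A.mean(0)
print(th,t,(B-A@R.T-t)*1e3)
E
```

```text
grip (array([0.4451984, 0.02051  ]), (-0.137, 0.0))
gauge (array([ 0.49235546, -0.02328137]), (-0.088, -0.045))
fl (array([0.45713878, 0.09135368]), (-0.125, 0.07))
fr (array([ 0.45041244, -0.03761299]), (-0.125, -0.07))
sw (array([0.49371397, 0.07246474]), (-0.085, 0.05))
keep (array([0.5659683 , 0.02016723]), (-0.016, 0.0))
-0.03190944811850437 [0.58005577 0.02003785] [[ 2.07288743 -3.89870778]
 [ 1.69058088 -1.14968242]
 [-0.2139009  -2.63654498]
 [-2.47368278  8.32551681]
 [-2.98026974 -0.2594999 ]
 [ 1.9043851  -0.38108173]]
```

View pics/sd.png

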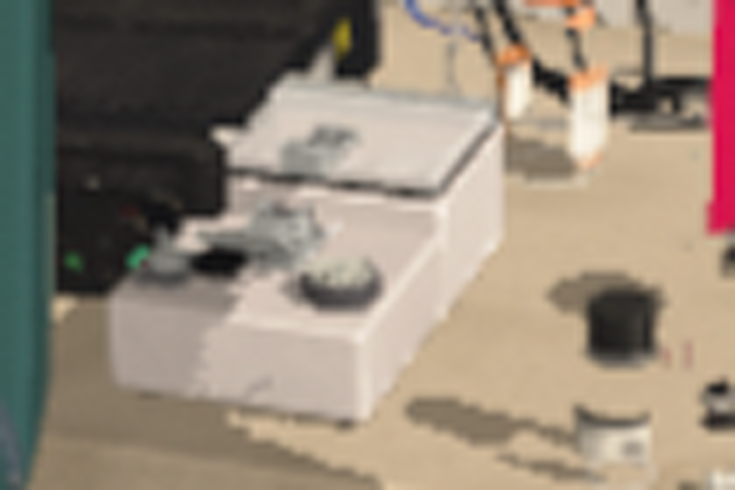

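```bash
cat >> h.py <<'E'
from scipy.spatial.transform import Rotation as Ro
BOX=dict(p=np.array([.580,.020,0]),th=-.032)
def b2w(q): return BOX['p']+Ro.from_euler('z',BOX['th']).apply(np.array(q)/1e3)
def w2b(X): return Ro.from_euler('z',-BOX['th']).apply(np.array(X)-BOX['p'])*1e3
def rows(*wps):
    "wps: (box xyz mm of TCP, tilt deg forward, yaw extra deg) -> rows from present pose"
    o=robot.get_obs(); R0=Ro.from_euler('xyz',o['ee_rot']); p0=np.array(o['tool_pos'])
    print('t',round(o['time'],2),'tcp box',w2b(p0).round(1),'w',o['width'],'F',np.round(o['wrist_force'],1))
    for q,ti,ya in wps:
        Rt=Ro.from_euler('z',BOX['th']+np.radians(ya))*Ro.from_euler('x',np.pi)*Ro.from_euler('y',np.radians(ti))
        s=R0.inv().apply(b2w(q)-p0); w=(R0.inv()*Rt).as_rotvec()
        print(q,ti,(s/.2).round(3).tolist(),(np.degrees(w)/30).round(3).tolist(),'n>=%.1f'%max(np.linalg.norm(s)/.0417,np.degrees(np.linalg.norm(w))/7.16))
E
python3 - <<'E'
from h import *
c=viewer.calibration("scene")
for u,v,z in ((205,265,.1),(182,452,0),(182,452,.05)): print(w2b(onz(c,270+u/5.2,175+v/5.2,z)).round())
print(w2b(onz(c,334,184,0)).round())
rows(((-260,-180,300),0,0),((-190,0,320),0,0))
E
```

```text
[-24.  49. 100.]
[-54.  89.   0.]
[-82. 110.  50.]
[ 139. -186.    0.]
t 0.1 tcp box [-338.6 -532.7  204.4] w 0.09355436265626753 F [ 0.7 -0.2 -0.7]
(-260, -180, 300) 0 [1.125, -1.415, -0.475] [-0.004, 0.0, 0.865] n>=9.0
(-190, 0, 320) 0 [1.833, -2.071, -0.573] [-0.004, 0.0, 0.865] n>=13.5
```

```bash
sed -i "s/Rt=.*/Rt=Ro.from_euler('z',BOX['th'])*Ro.from_euler('x',np.pi)*Ro.from_euler('y',np.radians(ti))*Ro.from_euler('z',-np.radians(ya))/" h.py
python3 -m handwheel '[[0.7,-0.9,-0.4,0,0,-0.2],[0.7,-0.9,-0.4,0,0,-0.4],[0.7,-0.9,-0.4,0,0,-0.6],[0.7,-0.9,-0.4,0,0,-0.8],[0.7,-0.9,-0.4,0,0,-1],[0.7,-0.9,-0.4,0,0,-1],[0.7,-0.9,-0.4,0,0,-1]]' 1 
python3 - <<'E'
from h import *
rows(((-200,-20,300),0,90))
E
```

```text
time: 0.68
tool_pos: [0.2803, -0.277, 0.289]
ee_rot: [3.136, -0.0, 0.95]
wrist_force: [-0.4, 0.7, -0.1]
width: 0.0508
finger_force: 0.0
t 0.68 tcp box [-290.  -306.4  289. ] w 0.05083461280730403 F [-0.4  0.7 -0.1]
(-200, -20, 300) 0 [1.441, -0.421, -0.058] [0.011, 0.003, -1.124] n>=7.2
```

```bash

python3 -m handwheel '[[1,-0.3,0,0,0,-0.2],[1,-0.3,0,0,0,-0.4],[1,-0.3,0,0,0,-0.6],[1,-0.3,0,0,0,-0.8],[1,-0.3,0,0,0,-1],[1,-0.3,0,0,0,-1],[1,-0.3,0,0,0,-1],[1,-0.3,0,0,0,-1]]' 1 
python3 - <<'E'
from h import *
import cv2
im=viewer.snapshot("wrist"); cv2.imwrite("pics/w1.png",im[:,:,::-1])
c=viewer.calibration("wrist"); print(c); np.save("w1.npy",c,allow_pickle=True)
for q in ((-137,0,87),(-85,50,58),(-125,70,58),(-125,-70,58),(-16,0,98),(-50,0,82)): print(q,proj(c,b2w(q)).round())
rows(((-200,-20,300),0,90))
E
```

```text
time: 1.35
tool_pos: [0.3475, -0.0838, 0.2848]
ee_rot: [-3.14, 0.001, 1.468]
wrist_force: [0.9, -0.1, -0.8]
width: 0.0008
finger_force: 0.0
{'fx': 359.83431057705735, 'fy': 359.83431057705735, 'cx': 312.76714714287226, 'cy': 196.414381374971, 'R': array([[ 9.94471451e-01, -1.05006779e-01, -3.29542886e-04],
       [-1.02045189e-01, -9.67154204e-01,  2.32807915e-01],
       [-2.47651281e-02, -2.31487197e-01, -9.72522682e-01]]), 't': array([-0.35356571, -0.08783349,  0.45658507])}
(-137, 0, 87) [398.  58.]
(-85, 50, 58) [441.   7.]
(-125, 70, 58) [402. -11.]
(-125, -70, 58) [404. 128.]
(-16, 0, 98) [528.  47.]
(-50, 0, 82) [485.  52.]
t 1.4 tcp box [-229.2 -111.9  284.9] w 0.0004116670310344605 F [ 0.2 -0.6 -0.1]
(-200, -20, 300) 0 [0.469, 0.112, -0.076] [-0.002, 0.001, -0.14] n>=2.3
```

View pics/w1.png

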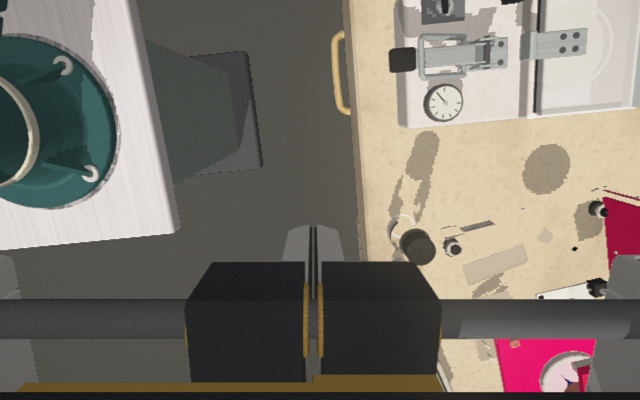

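The wrist view shows the box at upper right: grip (402,59), gauge (444,102), toggle (443,8), hook about (527,46). That matches prediction within about 4 px. I'll move over it for a better look.

```bash

python3 -m handwheel '[[0.2,0.05,0,0,0,-0.14],[0.4,0.1,0,0,0,-0.14],[0.4,0.1,0,0,0,-0.14],[0.4,0.1,0,0,0,-0.14]]' 1 
python3 - <<'E'
from h import *
import cv2
im=viewer.snapshot("wrist"); cv2.imwrite("pics/w2.png",im[:,:,::-1])
c=viewer.calibration("wrist"); np.save("w2.npy",c,allow_pickle=True)
for q in ((-137,0,87),(-85,50,58),(-125,70,58),(-125,-70,58),(-16,0,98),(-50,0,82),(-88,-45,72)): print(q,proj(c,b2w(q)).round())
rows()
E
```

```text
time: 1.73
tool_pos: [0.3759, -0.0063, 0.285]
ee_rot: [-3.14, 0.001, 1.541]
wrist_force: [-0.8, -0.9, 0.4]
width: 0.0008
finger_force: 0.0
(-137, 0, 87) [377. 144.]
(-85, 50, 58) [422.  96.]
(-125, 70, 58) [386.  77.]
(-125, -70, 58) [380. 203.]
(-16, 0, 98) [498. 146.]
(-50, 0, 82) [459. 144.]
(-88, -45, 72) [417. 184.]
t 1.78 tcp box [-203.3  -33.7  285.1] w 0.0007891903615998613 F [0.  0.1 0.1]
```

View pics/w2.png

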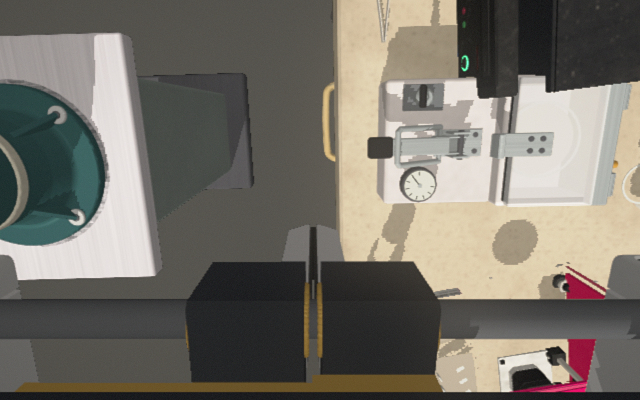

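The box is fully in view: grip (380,147.5), gauge (419,184), toggle plate (423,96), hook edge (494,145), front corners (385,80) and (383,203). The black case begins at y≈+60..70, x>-55.

```bash
python3 - <<'E'
from h import *
c=np.load("w2.npy",allow_pickle=True).item()
M=[(380,147.5,87,-137,0),(419,184,72,-88,-45),(423,96,60,-85,50),(385,80,58,-125,70),(383,203,58,-125,-70)]
B=np.array([onz(c,u,v,z/1e3)[:2] for u,v,z,_,_ in M]);A=np.array([m[3:] for m in M])/1e3
a=A-A.mean(0);b=B-B.mean(0)
th=np.arctan2((a[:,0]*b[:,1]-a[:,1]*b[:,0]).sum(),(a*b).sum())
R=np.array([[np.cos(th),-np.sin(th)],[np.sin(th),np.cos(th)]]);t=B.mean(0)-R@A.mean(0)
print(th,t,((B-A@R.T-t)*1e3).round(1).tolist())
BOX['p']=np.array([*t,0]);BOX['th']=th
for u,v in((523,144),(551,144)): print(w2b(onz(c,u,v,.095)).round(1))
open('h.py','a').write(f"BOX=dict(p=np.array([{t[0]:.4f},{t[1]:.4f},0]),th={th:.4f})\n")
rows(((-215,0,110),40,90),((-150,0,52),40,90))
E
```

```text
-0.0014970747487552667 [0.58161252 0.02183449] [[1.6, -0.9], [-0.7, 0.7], [0.4, 0.4], [-0.6, -1.6], [-0.7, 1.4]]
[ 9.  -0.9 95. ]
[37.5 -1.8 95. ]
t 1.78 tcp box [-205.9  -29.3  285.1] w 0.0007891903615998613 F [0.  0.1 0.1]
(-215, 0, 110) 40 [0.146, -0.049, 0.875] [-1.335, 0.022, -0.055] n>=5.6
(-150, 0, 52) 40 [0.156, 0.276, 1.165] [-1.335, 0.022, -0.055] n>=5.8
```

```bash

python3 -m handwheel '[[0.07,-0.02,0.1,-0.2,0,-0.05],[0.146,-0.05,0.2,-0.4,0.01,-0.05],[0.146,-0.05,0.35,-0.6,0.02,-0.05],[0.146,-0.05,0.5,-0.8,0.02,-0.05],[0.146,-0.05,0.65,-1,0.02,-0.05],[0.146,-0.05,0.65,-1,0.02,-0.05]]' 1 
python3 - <<'E'
from h import *
rows(((-205,0,110),40,90),((-145,0,44),40,90))
E
```

```text
time: 2.28
tool_pos: [0.3655, 0.0249, 0.1253]
ee_rot: [2.673, -0.007, 1.562]
wrist_force: [-6.4, 1.1, -14.4]
width: 0.0006
finger_force: 0.0
t 2.28 tcp box [-216.1    2.8  125.3] w 0.0005739645147611711 F [ -6.4   1.1 -14.4]
(-205, 0, 110) 40 [-0.014, 0.015, 0.093] [-0.439, -0.004, -0.019] n>=1.8
(-145, 0, 44) 40 [-0.014, 0.134, 0.523] [-0.439, -0.004, -0.019] n>=2.6
```

```bash

python3 -m handwheel '[[0,0,0,0,0,0],[0,0,0,0,0,0]]' 1 
python3 - <<'E'
from h import *
o=robot.get_obs();print(o['joint_positions'],o['joint_torque'])
rows(((-205,0,110),40,90),((-145,0,44),40,90))
E
```

```text
time: 2.45
tool_pos: [0.3823, 0.0235, 0.1609]
ee_rot: [2.621, -0.0, 1.565]
wrist_force: [1.5, 0.6, 2.1]
width: 0.0007
finger_force: 0.0
[-0.15699104 -0.75654355  2.1561118   0.0798671   1.22725992 -0.15806818] [-3.89717706e-02 -1.08486090e+00 -2.66637504e+01  3.04523231e-01
 -1.47161320e+00  2.42727814e-02]
t 2.45 tcp box [-199.3    1.4  160.9] w 0.0006822422864164168 F [1.5 0.6 2.1]
(-205, 0, 110) 40 [-0.007, -0.151, 0.207] [-0.339, 0.004, -0.007] n>=1.4
(-145, 0, 44) 40 [-0.006, -0.055, 0.642] [-0.339, 0.004, -0.007] n>=3.1
```

```bash

python3 - <<'E'
from h import *
rows(((-188,0,104),30,90),((-153,0,47),30,90),((-149,0,52),30,90))
E
```

```text
t 2.45 tcp box [-199.3    1.4  160.9] w 0.0006822422864164168 F [1.5 0.6 2.1]
(-188, 0, 104) 30 [-0.007, -0.092, 0.275] [-0.005, 0.004, -0.008] n>=1.4
(-153, 0, 47) 30 [-0.006, -0.082, 0.609] [-0.005, 0.004, -0.008] n>=2.9
(-149, 0, 52) 30 [-0.006, -0.053, 0.598] [-0.005, 0.004, -0.008] n>=2.9
```

```bash

python3 -m handwheel '[[-0.007,-0.05,0.14,0,0,0],[-0.007,-0.09,0.275,0,0,0],[-0.006,-0.09,0.4,0,0,0],[-0.006,-0.085,0.5,0,0,0],[-0.006,-0.082,0.61,0,0,0],[-0.006,-0.082,0.61,0,0,0],[-0.006,-0.082,0.61,0,0,0]]' 1 
python3 - <<'E'
from h import *
import cv2
im=viewer.snapshot("side"); im2=viewer.snapshot("scene")
im=np.hstack([cv2.resize(im[170:260,260:370],(440,360)),cv2.resize(im2[190:280,290:380],(360,360))])
cv2.imwrite("pics/s3.png",im[:,:,::-1])
o=robot.get_obs();print(o['joint_positions'])
rows(((-149,0,52),30,90))
E
```

```text
time: 3.03
tool_pos: [0.4316, 0.023, 0.0489]
ee_rot: [2.618, -0.0, 1.568]
wrist_force: [-1.0, 0.5, -0.1]
width: 0.0005
finger_force: 0.0
[-0.13039971 -0.51981023  2.27559876  0.08385756  0.86784964 -0.16447203]
t 3.13 tcp box [-151.4    1.2   47.7] w 0.0005995015201865096 F [-0.7  0.7 -0. ]
(-149, 0, 52) 30 [-0.006, 0.021, -0.013] [-0.001, 0.001, -0.003] n>=0.1
```

View pics/s3.png

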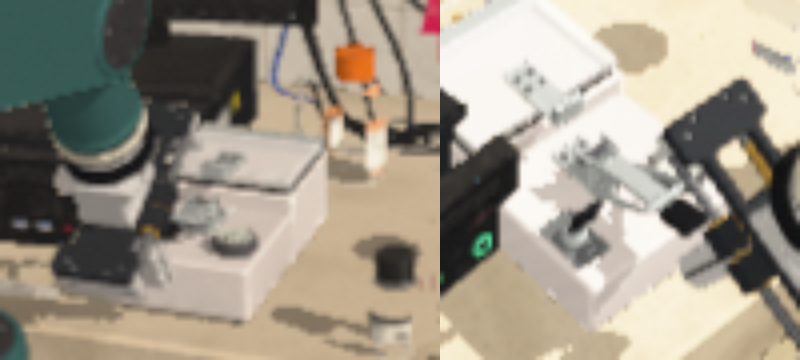

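The finger is tilted in front of and beneath the grip, touching nothing. Next is the lifting arc.

```bash
cat >> h.py <<'E'
def lift(a,tilt=30,h=12.5,l=24):
    t=np.radians(tilt);a=np.radians(a);ax=np.array([np.sin(t),-np.cos(t)]);n=np.array([np.cos(t),np.sin(t)])
    P=np.array([-50,82]);d=np.array([-np.cos(a),np.sin(a)]);u=np.array([-np.sin(a),-np.cos(a)])
    C=P+100*d+5*u+l*ax if a<np.pi/2-t else P+(100-l)*d+5*u
    x,z=C-h*n; return (round(x,1),0,round(z,1))
E
python3 - <<'E'
from h import *
rows(*[(lift(a),30,90) for a in (5,15,25,35,45,55,65,75,85,92,96)])
E
```

```text
t 3.13 tcp box [-151.4    1.2   47.7] w 0.0005995015201865096 F [-0.7  0.7 -0. ]
(np.float64(-148.9), 0, np.float64(58.7)) 30 [-0.006, 0.039, -0.042] [-0.001, 0.001, -0.003] n>=0.3
(np.float64(-146.7), 0, np.float64(76.0)) 30 [-0.006, 0.091, -0.111] [-0.001, 0.001, -0.003] n>=0.7
(np.float64(-141.6), 0, np.float64(92.7)) 30 [-0.006, 0.155, -0.171] [-0.001, 0.001, -0.003] n>=1.1
(np.float64(-133.6), 0, np.float64(108.2)) 30 [-0.006, 0.228, -0.218] [-0.001, 0.001, -0.003] n>=1.5
(np.float64(-123.1), 0, np.float64(122.1)) 30 [-0.006, 0.309, -0.252] [-0.001, 0.001, -0.003] n>=1.9
(np.float64(-110.3), 0, np.float64(134.0)) 30 [-0.006, 0.394, -0.271] [-0.001, 0.001, -0.003] n>=2.3
(np.float64(-97.5), 0, np.float64(142.5)) 30 [-0.006, 0.471, -0.276] [-0.001, 0.001, -0.003] n>=2.6
(np.float64(-85.3), 0, np.float64(147.9)) 30 [-0.005, 0.537, -0.269] [-0.001, 0.001, -0.003] n>=2.9
(np.float64(-72.4), 0, np.float64(151.0)) 30 [-0.005, 0.6, -0.25] [-0.001, 0.001, -0.003] n>=3.1
(np.float64(-63.2), 0, np.float64(151.9)) 30 [-0.005, 0.643, -0.231] [-0.001, 0.001, -0.003] n>=3.3
(np.float64(-57.9), 0, np.float64(151.9)) 30 [-0.005, 0.666, -0.218] [-0.001, 0.001, -0.003] n>=3.4
```

```bash

python3 -m handwheel '[[-0.006,0.04,-0.04,0,0,0],[-0.006,0.065,-0.075,0,0,0],[-0.006,0.09,-0.11,0,0,0],[-0.006,0.122,-0.142,0,0,0],[-0.006,0.155,-0.171,0,0,0],[-0.006,0.19,-0.195,0,0,0],[-0.006,0.228,-0.218,0,0,0],[-0.006,0.268,-0.236,0,0,0],[-0.006,0.309,-0.252,0,0,0],[-0.006,0.35,-0.262,0,0,0]]' 1 
python3 -c "
from h import *
rows(*[(lift(a),30,90) for a in (55,60,65,70,75,80,85,89,92,95)])"
```

```text
time: 3.97
tool_pos: [0.4618, 0.0227, 0.122]
ee_rot: [2.627, -0.002, 1.568]
wrist_force: [-1.3, 0.4, 0.3]
width: 0.0003
finger_force: 0.6
t 3.97 tcp box [-119.8    0.7  122. ] w 0.0003217696212327155 F [-1.3  0.4  0.3]
(np.float64(-110.3), 0, np.float64(134.0)) 30 [-0.004, 0.071, -0.029] [-0.017, -0.002, -0.003] n>=0.4
(np.float64(-103.2), 0, np.float64(139.1)) 30 [-0.003, 0.114, -0.033] [-0.017, -0.002, -0.003] n>=0.6
(np.float64(-97.5), 0, np.float64(142.5)) 30 [-0.003, 0.147, -0.034] [-0.017, -0.002, -0.003] n>=0.7
(np.float64(-91.5), 0, np.float64(145.5)) 30 [-0.003, 0.181, -0.033] [-0.017, -0.002, -0.003] n>=0.9
(np.float64(-85.3), 0, np.float64(147.9)) 30 [-0.003, 0.214, -0.028] [-0.017, -0.002, -0.003] n>=1.0
(np.float64(-78.9), 0, np.float64(149.7)) 30 [-0.003, 0.246, -0.02] [-0.017, -0.002, -0.003] n>=1.2
(np.float64(-72.4), 0, np.float64(151.0)) 30 [-0.003, 0.277, -0.009] [-0.017, -0.002, -0.003] n>=1.3
(np.float64(-67.2), 0, np.float64(151.7)) 30 [-0.003, 0.302, 0.0] [-0.017, -0.002, -0.003] n>=1.4
(np.float64(-63.2), 0, np.float64(151.9)) 30 [-0.003, 0.32, 0.009] [-0.017, -0.002, -0.003] n>=1.5
(np.float64(-59.2), 0, np.float64(151.9)) 30 [-0.003, 0.337, 0.019] [-0.017, -0.002, -0.003] n>=1.6
```

```bash

python3 -m handwheel '[[0,0.05,-0.025,0,0,0],[0,0.09,-0.032,0,0,0],[0,0.125,-0.033,0,0,0],[0,0.16,-0.033,0,0,0],[0,0.19,-0.028,0,0,0],[0,0.225,-0.02,0,0,0],[0,0.255,-0.01,0,0,0],[0,0.275,0,0,0,0],[0,0.29,0.005,0,0,0],[0,0.29,0.005,0,0,0]]' 1 
python3 - <<'E'
from h import *
import cv2
im=viewer.snapshot("side"); im2=viewer.snapshot("scene")
im=np.hstack([cv2.resize(im[160:250,270:380],(440,360)),cv2.resize(im2[170:260,285:375],(360,360))])
cv2.imwrite("pics/s4.png",im[:,:,::-1])
rows(*[(lift(a),30,90) for a in (89,92,95)])
E
```

```text
time: 4.8
tool_pos: [0.5123, 0.0225, 0.148]
ee_rot: [2.629, -0.002, 1.568]
wrist_force: [-0.2, -0.2, 0.7]
width: 0.0005
finger_force: 0.0
t 4.9 tcp box [-69.8   0.6 147.9] w 0.00017350473021824752 F [-0.2 -0.1  0. ]
(np.float64(-67.2), 0, np.float64(151.7)) 30 [-0.003, 0.021, -0.01] [-0.021, -0.002, -0.004] n>=0.1
(np.float64(-63.2), 0, np.float64(151.9)) 30 [-0.003, 0.039, -0.001] [-0.021, -0.002, -0.004] n>=0.2
(np.float64(-59.2), 0, np.float64(151.9)) 30 [-0.003, 0.056, 0.009] [-0.021, -0.002, -0.004] n>=0.3
```

View pics/s4.png

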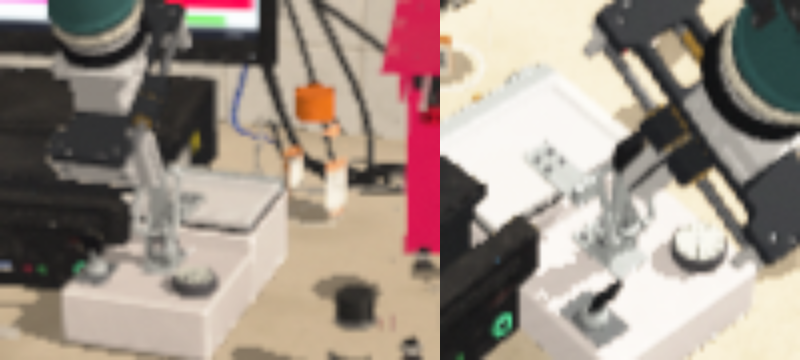

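The lever stands almost upright with the loop still folded. I'll push on gently towards the stop.

```bash

python3 -m handwheel '[[0,0.02,0.005,0,0,0],[0,0.035,0.012,0,0,0],[0,0.045,0.018,0,0,0],[0,0.055,0.024,0,0,0],[0,0.06,0.027,0,0,0],[0,0.06,0.027,0,0,0]]' 1 
python3 -c "
from h import *
rows(((-90,0,160),30,90),((-90,-26,140),30,90))"
```

```text
time: 5.4
tool_pos: [0.5253, 0.0225, 0.1495]
ee_rot: [2.628, -0.002, 1.568]
wrist_force: [-1.0, -0.4, -0.1]
width: 0.0006
finger_force: 0.0
t 5.4 tcp box [-56.3   0.6 149.5] w 0.0005877179992394212 F [-1.  -0.4 -0.1]
(-90, 0, 160) 30 [-0.003, -0.121, -0.128] [-0.019, -0.002, -0.004] n>=0.8
(-90, -26, 140) 30 [-0.133, -0.17, -0.042] [-0.019, -0.002, -0.004] n>=1.1
```

```bash

python3 -m handwheel '[[0,-0.06,-0.07,0,0,0],[0,-0.12,-0.1,0,0,0],[-0.06,-0.15,-0.08,0,0,0],[-0.12,-0.18,-0.03,0,0,0],[-0.12,-0.18,-0.03,0,0,0],[-0.12,-0.18,-0.03,0,0,0]]' 1 
python3 -c "
from h import *
rows(((-60,-23,134),30,90),((-36,-23,134),30,90))"
```

```text
time: 5.9
tool_pos: [0.4902, -0.0017, 0.1364]
ee_rot: [2.629, -0.002, 1.567]
wrist_force: [-1.1, 0.8, -0.2]
width: 0.0002
finger_force: 0.0
t 5.9 tcp box [-91.4 -23.6 136.4] w 0.00024934823458710434 F [-1.1  0.8 -0.2]
(-60, -23, 134) 30 [0.003, 0.131, 0.087] [-0.022, -0.002, -0.007] n>=0.8
(-36, -23, 134) 30 [0.004, 0.235, 0.146] [-0.022, -0.002, -0.007] n>=1.3
```

```bash

python3 -m handwheel '[[0.003,0.07,0.045,0,0,0],[0.003,0.13,0.083,0,0,0],[0.003,0.155,0.1,0,0,0],[0.003,0.18,0.115,0,0,0],[0.003,0.205,0.128,0,0,0],[0.003,0.235,0.143,0,0,0],[0.003,0.235,0.143,0,0,0],[0.003,0.235,0.143,0,0,0]]' 1 
python3 - <<'E'
from h import *
import cv2
im=viewer.snapshot("side"); im2=viewer.snapshot("scene")
im=np.hstack([cv2.resize(im[160:250,270:380],(440,360)),cv2.resize(im2[170:260,285:375],(360,360))])
cv2.imwrite("pics/s5.png",im[:,:,::-1])
rows(((-90,-23,150),30,90))
E
```

```text
time: 6.57
tool_pos: [0.5456, -0.0008, 0.135]
ee_rot: [2.629, -0.002, 1.568]
wrist_force: [-0.2, 0.0, 0.7]
width: 0.0006
finger_force: 0.0
t 6.67 tcp box [-36.3 -22.7 134.9] w 0.00048366982825298854 F [ 0.4  0.7 -0.2]
(-90, -23, 150) 30 [-0.002, -0.197, -0.197] [-0.021, -0.002, -0.004] n>=1.3
```

View pics/s5.png

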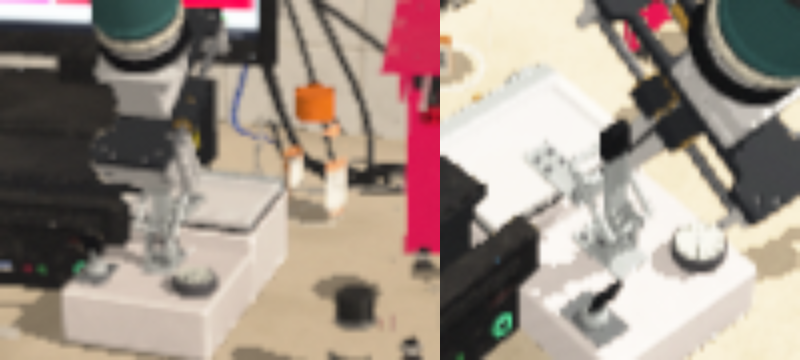

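The loop has swung forward and its wires point to the keeper. I'll go up and over to the lid side, tool vertical, and check with the wrist camera from there.

```bash

python3 -c "
from h import *
rows(((-36,-23,190),30,90),((-10,-10,235),0,90),((-5,0,235),0,90))"
```

```text
t 6.67 tcp box [-36.3 -22.7 134.9] w 0.00048366982825298854 F [ 0.4  0.7 -0.2]
(-36, -23, 190) 30 [-0.001, 0.137, -0.239] [-0.021, -0.002, -0.004] n>=1.3
(-10, -10, 235) 0 [0.065, 0.36, -0.371] [0.979, -0.003, -0.003] n>=4.1
(-5, 0, 235) 0 [0.115, 0.382, -0.359] [0.979, -0.003, -0.003] n>=4.1
```

```bash

python3 -m handwheel '[[0,0.07,-0.12,0,0,0],[0,0.137,-0.24,0,0,0],[0,0.25,-0.3,0.2,0,0],[0,0.36,-0.37,0.4,0,0],[0.06,0.38,-0.36,0.6,0,0],[0.115,0.38,-0.36,0.8,0,0],[0.115,0.38,-0.36,0.98,0,0],[0.115,0.38,-0.36,0.98,0,0],[0.115,0.38,-0.36,0.98,0,0]]' 1 
python3 - <<'E'
from h import *
import cv2
im=viewer.snapshot("wrist");c=viewer.calibration("wrist")
cv2.imwrite("pics/w6.png",im[:,:,::-1])
for q in ((-16,0,98),(-5,0,101),(-37,0,169),(-50,0,82),(-99.4,50,105.5)): print(q,proj(c,b2w(q)).round())
rows(((-8,0,165),0,90))
E
```

```text
time: 7.42
tool_pos: [0.577, 0.0217, 0.2332]
ee_rot: [-3.14, -0.002, 1.568]
wrist_force: [-0.1, 0.2, -0.3]
width: 0.0007
finger_force: 0.0
(-16, 0, 98) [301. 189.]
(-5, 0, 101) [314. 190.]
(-37, 0, 169) [269. 210.]
(-50, 0, 82) [266. 185.]
(-99.4, 50, 105.5) [202. 133.]
t 7.47 tcp box [-5.400e+00 -1.000e-01  2.343e+02] w 0.0008167947571095193 F [ 0.1 -0.2  0.2]
(-8, 0, 165) 0 [-0.0, -0.013, 0.346] [-0.0, -0.004, -0.002] n>=1.7
```

View pics/w6.png

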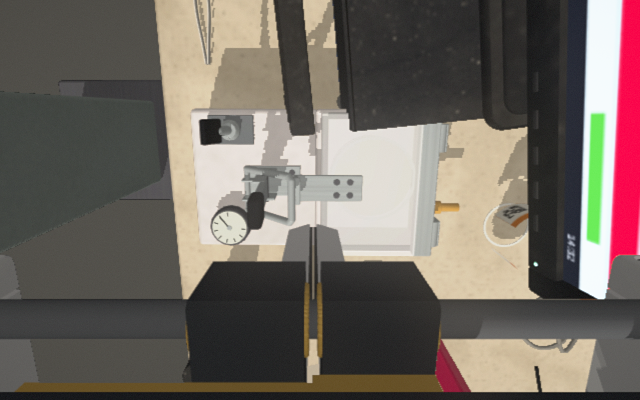

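The view shows the lever upright with its grip at (256,210). The loop is forward, but its crossbar at about (295,172)–(293,222) looks higher than the seat (centre row 196 against 190). I'll press a side wire down from above to seat it.

```bash

python3 -c "
from h import *
rows(((-28,-23,200),0,90),((-28,-23,140),0,90),((-28,-23,104),0,90))"
```

```text
t 7.47 tcp box [-5.400e+00 -1.000e-01  2.343e+02] w 0.0008167947571095193 F [ 0.1 -0.2  0.2]
(-28, -23, 200) 0 [-0.115, -0.113, 0.171] [-0.0, -0.004, -0.002] n>=1.1
(-28, -23, 140) 0 [-0.115, -0.113, 0.471] [-0.0, -0.004, -0.002] n>=2.4
(-28, -23, 104) 0 [-0.116, -0.113, 0.651] [-0.0, -0.004, -0.002] n>=3.2
```

```bash

python3 -m handwheel '[[-0.115,-0.05,0.05,0,0,0],[-0.115,-0.113,0.17,0,0,0],[-0.115,-0.113,0.3,0,0,0],[-0.115,-0.113,0.4,0,0,0],[-0.115,-0.113,0.47,0,0,0],[-0.115,-0.113,0.53,0,0,0],[-0.115,-0.113,0.57,0,0,0],[-0.115,-0.113,0.61,0,0,0],[-0.115,-0.113,0.65,0,0,0],[-0.115,-0.113,0.65,0,0,0]]' 1 
python3 -c "
from h import *
rows(((-28,-23,101),0,90),((-28,-23,220),0,90),((-5,0,235),0,90))"
```

```text
time: 8.3
tool_pos: [0.553, -0.0008, 0.1038]
ee_rot: [-3.14, -0.002, 1.568]
wrist_force: [-1.3, -0.4, -0.5]
width: 0.0003
finger_force: 0.0
t 8.3 tcp box [-28.6 -22.7 103.8] w 0.0003443428775094323 F [-1.3 -0.4 -0.5]
(-28, -23, 101) 0 [-0.002, 0.003, 0.014] [-0.003, -0.004, -0.002] n>=0.1
(-28, -23, 220) 0 [-0.0, 0.002, -0.581] [-0.003, -0.004, -0.002] n>=2.8
(-5, 0, 235) 0 [0.115, 0.117, -0.656] [-0.003, -0.004, -0.002] n>=3.2
```

```bash

python3 -m handwheel '[[0,0,-0.2,0,0,0],[0,0,-0.4,0,0,0],[0,0,-0.58,0,0,0],[0.115,0.117,-0.656,0,0,0],[0.115,0.117,-0.656,0,0,0],[0.115,0.117,-0.656,0,0,0]]' 1 
python3 - <<'E'
from h import *
import cv2
im=viewer.snapshot("wrist");c=viewer.calibration("wrist")
cv2.imwrite("pics/w7.png",im[:,:,::-1])
a=cv2.cvtColor(cv2.imread("pics/w6.png"),6).astype(int);b=cv2.cvtColor(cv2.imread("pics/w7.png"),6).astype(int)
d=np.abs(a-b)[140:235,235:345]>25
print(d.sum(), [(v+140,''.join('#' if x else '.' for x in r)) for v,r in enumerate(d) if r.sum()>3][::4])
for q in ((-16,0,98),(-6,20,101),(-6,-20,101),(-9,20,118),(-9,-20,118),(-20,20,136),(-20,-20,136)): print(q,proj(c,b2w(q)).round())
for n,i in(('before',a),('after',b)):
    print(n)
    for v in range(160,230,3): print(v,' '.join('%3d'%x for x in i[v,274:326:3]))
rows()
E
```

```text
time: 8.8
tool_pos: [0.5786, 0.0223, 0.2382]
ee_rot: [3.138, -0.001, 1.57]
wrist_force: [0.6, -0.0, -0.9]
width: 0.0001
finger_force: 0.0
2767 [(140, '.................##...............................###..................##......##.####.....##.................'), (144, '.................##........##....................###....................###....#######....###.................'), (148, '...........................#.....................##################....###.....#######....###.................'), (152, '............................##..................#########################............##...###.................'), (156, '.........................##................##...............####################.....##...###.................'), (160, '........................##........................###........................###.....##...###.................'), (164, '........................##...........................###########.............###.....#....###.................'), (168, '.......#..#########################################........#####..##############.....##...##..........
[... 5187 characters left out ...]
208 171 172 175 173 172 171 173 173 173 171 175 181 184 213 230 194 197 228
211 201 200 201 201 201 199 201 202 201 200 200 207 227 212 229 195 198 228
214 222 224 225 225 224 226 226 225 226 226 226 225 224 210 230 196 196 226
217 220 223 225 224 224 224 226 226 226 226 226 224 224 211 229 195 196 226
220 222 223 223 222 221 221 222 225 226 226 226 225 223 212 228 196 197 226
223 222 223 222 222 221 223 222 225 225 225 227 221 224 211 227 193 197 227
226 223 222 221 223 222 223 225 225 218 146 120 120 202 206 172 121 121 150
229 223 221 222 222 223 190 129 118 121 120 121 122  71 123  80 121 123 124
t 8.85 tcp box [-4.200e+00  1.000e-01  2.364e+02] w 0.0003572298504188328 F [-0.3 -0.2 -0.5]
```

The crossbar now sits at columns 307–310, rows 167–209, as predicted for (-6..-8, ±20, 101): it is hooked behind the keeper. Next is the press-down arc.

```bash
cat >> h.py <<'E'
def press(a,h=10):
    r=80+(90-a)*.2; a=np.radians(a)
    x,z=np.array([-50,82])+r*np.array([-np.cos(a),np.sin(a)])+5*np.array([np.sin(a),np.cos(a)])
    return (float(round(x+h,1)),0,float(round(z,1)))
E
python3 -c "
from h import *
rows(((-15,0,190),0,90),((-25,0,162),0,90),*[(press(a),0,90) for a in (90,82,74,66,58,50)])"
```

```text
t 8.85 tcp box [-4.200e+00  1.000e-01  2.364e+02] w 0.0003572298504188328 F [-0.3 -0.2 -0.5]
(-15, 0, 190) 0 [-0.001, -0.054, 0.232] [0.0, -0.003, -0.001] n>=1.1
(-25, 0, 162) 0 [-0.001, -0.104, 0.372] [0.0, -0.003, -0.001] n>=1.9
(-35.0, 0, 162.0) 0 [-0.001, -0.154, 0.372] [0.0, -0.003, -0.001] n>=1.9
(-46.4, 0, 163.5) 0 [-0.001, -0.211, 0.364] [0.0, -0.003, -0.001] n>=2.0
(-58.1, 0, 163.4) 0 [-0.001, -0.27, 0.365] [0.0, -0.003, -0.001] n>=2.2
(-69.9, 0, 161.5) 0 [-0.001, -0.329, 0.374] [0.0, -0.003, -0.001] n>=2.4
(-81.5, 0, 157.9) 0 [-0.001, -0.387, 0.392] [0.0, -0.003, -0.001] n>=2.6
(-92.7, 0, 152.6) 0 [-0.001, -0.443, 0.419] [0.0, -0.003, -0.001] n>=2.9
```

```bash

python3 -m handwheel '[[0,-0.05,0.15,0,0,0],[0,-0.06,0.28,0,0,0],[0,-0.1,0.37,0,0,0],[0,-0.15,0.37,0,0,0],[0,-0.21,0.365,0,0,0],[0,-0.27,0.365,0,0,0],[0,-0.33,0.374,0,0,0],[0,-0.387,0.392,0,0,0],[0,-0.443,0.419,0,0,0],[0,-0.443,0.419,0,0,0]]' 1 
python3 - <<'E'
from h import *
rows(*[(press(a),0,90) for a in (50,44,38,32,26,20,14,8,3,0)])
E
```

```text
time: 9.68
tool_pos: [0.4861, 0.0219, 0.1522]
ee_rot: [-3.139, -0.002, 1.568]
wrist_force: [0.0, -0.5, -0.0]
width: 0.0006
finger_force: 0.0
t 9.68 tcp box [-95.5  -0.  152.2] w 0.0006276740442775613 F [ 0.  -0.5 -0. ]
(-92.7, 0, 152.6) 0 [0.0, 0.014, -0.002] [-0.004, -0.003, -0.003] n>=0.1
(-100.7, 0, 147.6) 0 [-0.0, -0.026, 0.023] [-0.004, -0.003, -0.003] n>=0.2
(-108.2, 0, 141.6) 0 [-0.0, -0.064, 0.053] [-0.004, -0.003, -0.003] n>=0.4
(-115.0, 0, 134.8) 0 [-0.0, -0.097, 0.087] [-0.004, -0.003, -0.003] n>=0.6
(-121.2, 0, 127.2) 0 [-0.0, -0.128, 0.125] [-0.004, -0.003, -0.003] n>=0.9
(-126.6, 0, 118.8) 0 [-0.001, -0.155, 0.167] [-0.004, -0.003, -0.003] n>=1.1
(-131.2, 0, 109.9) 0 [-0.001, -0.178, 0.212] [-0.004, -0.003, -0.003] n>=1.3
(-134.8, 0, 100.4) 0 [-0.001, -0.196, 0.26] [-0.004, -0.003, -0.003] n>=1.6
(-137.0, 0, 92.1) 0 [-0.001, -0.207, 0.301] [-0.004, -0.003, -0.003] n>=1.8
(-138.0, 0, 87.0) 0 [-0.001, -0.212, 0.327] [-0.004, -0.003, -0.003] n>=1.9
```

```bash

python3 -m handwheel '[[0,-0.02,0.025,0,0,0],[0,-0.06,0.055,0,0,0],[0,-0.095,0.09,0,0,0],[0,-0.125,0.125,0,0,0],[0,-0.15,0.167,0,0,0],[0,-0.15,0.167,0,0,0]]' 1 
python3 - <<'E'
from h import *
rows(*[(press(a),0,90) for a in (14,8,3,0)])
E
python3 -m handwheel '[[0,-0.025,0.045,0,0,0],[0,-0.04,0.09,0,0,0],[0,-0.045,0.12,0,0,0],[0,-0.05,0.145,0,0,0],[0,-0.05,0.16,0,0,0],[0,-0.05,0.165,0,0,0],[0,-0.05,0.165,0,0,0]]' 1 
python3 -c "
from h import *
rows()"
```

```text
time: 10.18
tool_pos: [0.4568, 0.0224, 0.1172]
ee_rot: [-3.138, -0.002, 1.568]
wrist_force: [-0.3, -0.8, -1.0]
width: 0.0002
finger_force: 0.0
t 10.18 tcp box [-124.8    0.4  117.2] w 0.00020199080648814014 F [-0.3 -0.8 -1. ]
(-131.2, 0, 109.9) 0 [-0.002, -0.032, 0.036] [-0.007, -0.004, -0.002] n>=0.2
(-134.8, 0, 100.4) 0 [-0.002, -0.05, 0.084] [-0.007, -0.004, -0.002] n>=0.5
(-137.0, 0, 92.1) 0 [-0.002, -0.06, 0.126] [-0.007, -0.004, -0.002] n>=0.7
(-138.0, 0, 87.0) 0 [-0.002, -0.065, 0.151] [-0.007, -0.004, -0.002] n>=0.8
time: 10.77
tool_pos: [0.4477, 0.0225, 0.0871]
ee_rot: [-3.139, -0.002, 1.568]
wrist_force: [-5.2, 0.7, 7.4]
width: 0.0004
finger_force: 3.7
t 10.77 tcp box [-133.9    0.5   87.1] w 0.0003712955966057528 F [-5.2  0.7  7.4]
```

```bash

python3 -m handwheel '[[0,0.02,-0.2,0,0,0],[0,0.1,-0.4,0,0,0],[0,0.2,-0.6,0,0,0],[0,0.3,-0.74,0,0,0],[0,0.3,-0.74,0,0,0],[0,0.3,-0.74,0,0,0]]' 1 
python3 - <<'E'
from h import *
import cv2
im=viewer.snapshot("wrist");c=viewer.calibration("wrist")
g=cv2.cvtColor(im,cv2.COLOR_RGB2GRAY); cv2.imwrite("pics/w8.png",g)
for q in ((-137,0,87),(-16,20,98),(-16,-20,98),(-16,0,98),(-99.4,50,105.5),(-85,50,60)): print(q,proj(c,b2w(q)).round(1))
u,v=proj(c,b2w((-137,0,87))).round().astype(int)
m=(g[v-40:v+40,max(u-50,0):u+50]<70).astype(np.uint8);print(cv2.connectedComponentsWithStats(m)[2:], (max(u-50,0),v-40))
u,v=proj(c,b2w((-16,0,98))).round().astype(int);print(u,v)
for y in range(v-30,v+31,3): print(y,' '.join('%3d'%x for x in g[y,u-48:u+33:3]))
rows()
E
```

```text
time: 11.27
tool_pos: [0.5104, 0.0218, 0.2359]
ee_rot: [3.138, -0.002, 1.568]
wrist_force: [-0.4, -0.3, -0.6]
width: 0.0004
finger_force: 0.0
(-137, 0, 87) [244.  186.8]
(-16, 20, 98) [377.6 167. ]
(-16, -20, 98) [375.8 210.7]
(-16, 0, 98) [376.7 189.2]
(-99.4, 50, 105.5) [281.8 133.2]
(-85, 50, 60) [300.6 130.4]
(array([[   0,    0,  100,   80, 7167],
       [   4,    0,    9,   52,  275],
       [  35,   26,   26,   22,  557],
       [  97,   59,    1,    1,    1]], dtype=int32), array([[51.19506069, 40.31226455],
       [ 8.61818182, 24.44363636],
       [47.78815081, 36.4470377 ],
       [97.        , 59.        ]])) (np.int64(194), np.int64(147))
377 189
159 173 173 172 172 173 172 170 171 199 229 231 233 227 176 173 177 175 163 129 170 157 146 203 226 231 229 229
162 127 124 124 125 122 128 129 144 182 228 194 172 175 176 175 178 234 201 131 169 146 153 204 230 229 230 230
165 125 128 131 169 184 180 173 169 163 157 149 144 137 129 127 225 232 201 132 170 141 161 207 230 230 229 230
168 111  93  82 101 108 131 177 189 191 190 194 197 197 161 136 129 231 190 137 171 133 167 209 
[... 1298 characters left out ...]
5 128 128 182 168 230 152 227 234 137 201 232 232 229 229 229
207 230 228 228 229 229 220 214 210 198 197 194 190 180 186 202 220 228 151 229 230 140 203 230 230 232 229 229
210 229 229 228 227 227 228 227 228 229 229 230 229 222 210 225 229 227 154 229 228 147 203 232 230 231 231 230
213 229 230 228 227 227 228 228 228 229 229 229 229 230 229 229 230 220 154 229 219 153 205 231 231 231 232 231
216 229 229 226 225 225 227 228 228 229 228 230 230 229 230 228 228 216 157 229 203 158 206 231 231 232 231 231
219 229 227 226 225 225 226 228 227 227 227 228 228 230 228 229 228 210 161 230 201 162 208 232 231 231 232 232
t 11.32 tcp box [-72.8   0.  233.7] w 0.0005353215065749558 F [-0.5 -0.4 -1.2]
```

The lever is latched: grip seen at its flat position, crossbar at column ~372, just behind the hook edge at ~366. Before the switch I'll locate the black case's near corner.

```bash

python3 - <<'E'
from h import *
import cv2
c2=np.load("w2.npy",allow_pickle=True).item(); c8=viewer.calibration("wrist")
# w6 camera: same attitude as now, shifted by TCP difference
c6=dict(c8); pos=-c8['R'].T@c8['t']+(np.array([.577,.0217,.2343])-robot.get_obs()['tool_pos']); c6['t']=-c8['R']@pos
def P(c): return np.diag([1,1,1.])@np.array([[c['fx'],0,c['cx']],[0,c['fy'],c['cy']],[0,0,1]])@np.c_[c['R'],c['t']]
for a,b in (((478,97),(290,134)),((517,97),(313,134)),((458,77),(283,80))):
    X=cv2.triangulatePoints(P(c2),P(c6),np.float64(a),np.float64(b))[:,0];X=X[:3]/X[3];print(w2b(X).round(),proj(c2,X).round(),proj(c6,X).round())
rows(((-135,53,150),30,0),((-150,53,130),30,0),((-150,53,150),0,0),((-150,53,150),0,90))
E
```

```text
[-27.  47.  65.] [478.  97.] [290. 134.]
[-5. 47. 99.] [517.  95.] [313. 136.]
[-36.  85.  26.] [458.  64.] [283.  94.]
t 11.32 tcp box [-72.8   0.  233.7] w 0.0005353215065749558 F [-0.5 -0.4 -1.2]
(-135, 53, 150) 30 [0.264, -0.311, 0.419] [-0.787, 0.782, 2.922] n>=13.1
(-150, 53, 130) 30 [0.263, -0.386, 0.519] [-0.787, 0.782, 2.922] n>=13.1
(-150, 53, 150) 0 [0.264, -0.386, 0.419] [-0.004, -0.002, 2.998] n>=12.6
(-150, 53, 150) 0 [0.264, -0.386, 0.419] [-0.001, -0.004, -0.002] n>=3.0
```

```bash

python3 -m handwheel '[[0.1,-0.15,0,-0.2,0,0],[0.2,-0.3,0.1,-0.4,0,0],[0.26,-0.37,0.25,-0.6,0,0],[0.26,-0.37,0.4,-0.67,0,0],[0.26,-0.37,0.42,-0.67,0,0],[0.26,-0.37,0.42,-0.67,0,0],[0.26,-0.37,0.42,-0.67,0,0]]' 1 
python3 -c "
from h import *
rows(((-143,52,92),20,90),((-112,52,92),20,90),((-90,52,92),20,90),((-86,52,92),20,90),((-130,52,92),20,90))"
```

```text
time: 11.9
tool_pos: [0.436, 0.0741, 0.1518]
ee_rot: [2.789, -0.002, 1.568]
wrist_force: [0.8, 0.8, 1.7]
width: 0.0006
finger_force: 0.0
t 11.9 tcp box [-145.6   52.1  151.8] w 0.00064718637410429 F [0.8 0.8 1.7]
(-143, 52, 92) 20 [-0.001, -0.091, 0.285] [0.006, -0.002, -0.004] n>=1.4
(-112, 52, 92) 20 [-0.001, 0.055, 0.339] [0.006, -0.002, -0.004] n>=1.6
(-90, 52, 92) 20 [-0.001, 0.158, 0.377] [0.006, -0.002, -0.004] n>=2.0
(-86, 52, 92) 20 [-0.001, 0.177, 0.383] [0.006, -0.002, -0.004] n>=2.0
(-130, 52, 92) 20 [-0.001, -0.03, 0.307] [0.006, -0.002, -0.004] n>=1.5
```

```bash

python3 -m handwheel '[[0,-0.05,0.14,0,0,0],[0,-0.09,0.28,0,0,0],[0,-0.02,0.315,0,0,0],[0,0.05,0.34,0,0,0],[0,0.1,0.355,0,0,0],[0,0.135,0.37,0,0,0],[0,0.158,0.377,0,0,0],[0,0.177,0.383,0,0,0],[0,0.177,0.383,0,0,0]]' 1 
python3 -c "
from h import *
rows(((-135,52,100),20,90),((-140,52,170),20,90),((-80,20,233),0,90))"
```

```text
time: 12.65
tool_pos: [0.4962, 0.0741, 0.0919]
ee_rot: [2.789, -0.002, 1.568]
wrist_force: [-0.0, 1.3, 0.1]
width: 0.0004
finger_force: 0.0
t 12.65 tcp box [-85.4  52.2  91.9] w 0.00040228994269819496 F [-0.   1.3  0.1]
(-135, 52, 100) 20 [-0.001, -0.219, -0.124] [0.007, -0.003, -0.004] n>=1.2
(-140, 52, 170) 20 [-0.0, -0.121, -0.461] [0.007, -0.003, -0.004] n>=2.3
(-80, 20, 233) 0 [-0.159, 0.27, -0.653] [0.674, -0.003, -0.004] n>=3.5
```

```bash

python3 -m handwheel '[[0,-0.1,-0.06,0,0,0],[0,-0.21,-0.125,0,0,0],[0,-0.12,-0.3,0.1,0,0],[0,-0.12,-0.46,0.2,0,0],[-0.1,0.1,-0.6,0.4,0,0],[-0.2,0.25,-0.64,0.6,0,0],[-0.26,0.3,-0.64,0.67,0,0],[-0.26,0.3,-0.64,0.67,0,0],[-0.26,0.3,-0.64,0.67,0,0]]' 1 
python3 - <<'E'
from h import *
import cv2
g=cv2.cvtColor(viewer.snapshot("wrist"),cv2.COLOR_RGB2GRAY);c=viewer.calibration("wrist")
rows()
off,on=proj(c,b2w((-92,50,86))),proj(c,b2w((-78,50,86)));print('paddle mid off/on',off.round(),on.round(),'tips',proj(c,b2w((-99.4,50,105.5))).round(),proj(c,b2w((-70.6,50,105.5))).round())
u0,v0=off.astype(int)-[45,25]
for nm,i in(('now',g),('before',cv2.imread("pics/w8.png",0))):
    m=(i[v0:v0+60,u0:u0+110]<60).astype(np.uint8);n,_,s,ce=cv2.connectedComponentsWithStats(m);print(nm,[(s[k].tolist(),(ce[k]+[u0,v0]).round()) for k in range(1,n) if s[k,4]>40])
for n,q in(('grip',(-137,0,87)),('bar',(-16,0,98))):
    u,v=proj(c,b2w(q)).round().astype(int);print(n,u,v)
    if n=='grip':
        m=(g[v-25:v+22,u-30:u+30]<70);print(np.argwhere(m).mean(0)[::-1]+[u-30,v-25])
    else:
        for y in range(v-24,v+20,6): print(y,' '.join('%3d'%x for x in g[y,u-18:u+10:2]))
E
```

```text
time: 13.4
tool_pos: [0.5076, 0.0213, 0.231]
ee_rot: [-3.141, -0.002, 1.567]
wrist_force: [0.3, 0.2, -0.7]
width: -0.0
finger_force: 0.0
t 13.45 tcp box [-7.530e+01  1.000e-01  2.307e+02] w 0.00010534924622247418 F [-0.  -0.1 -0.1]
paddle mid off/on [294. 132.] [310. 132.] tips [284. 134.] [319. 134.]
now [([57, 11, 13, 19, 93], array([310., 125.]))]
before [([29, 12, 15, 25, 289], array([286., 130.]))]
grip 246 188
[244.81076389 184.29166667]
bar 380 190
166 174 171 167 162 159 158 137 131 133 226 233 233 155 130
172  86  87 137 184 209 234 232 133 134 135 198 226 151 145
178 192 191 191 190 131 135 202 199 191 145 179 196 196 195
184 193 193 193 193 126 155 211 198 192 143 143 190 189 190
190 103 134 191 191 120 164 198 195 190 142 182 188 188 188
196 227 227 228 225 125 174 196 193 185 140 176 192 191 191
202 228 228 229 231 232 178 199 194 180 167 231 160 162 226
208 196 195 192 190 182 181 199 202 204 230 228 155 175 229
```

The paddle has moved from column 286 to 310, which is on, and the latch is unchanged. Handing in.

```bash
python3 -c "
from bench import robot
print(robot.close_job())"
```

```text
the job is handed in; nothing more can be done
None
```

The job is handed in at 13.5 s: the wrist camera shows the loop hooked behind the keeper, the lever pressed flat and the pump switch on. The lid's draw-down, the bystanders' final positions and the verdict were not read directly.

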